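# Load the deburring tray and hold the run paddle

## Robot

A 6-joint arm with a two-finger parallel gripper is mounted at the origin on the work surface. World frame = base frame: x ahead of the robot, y to its left, z up, the work surface at z = 0. Lengths are in m, angles in rad, forces in N, time in s.
With the tool pointing down it reaches from about 0.35 to 0.975 m from the base axis. Payload 7.1 kg.
Tool frame: the origin (TCP) lies midway between the tips of the shut fingers; the grasp point (between the pads) lies bot.pinch_z behind it (bot.pinch_z is the distance from the TCP to the grasp point, in m); z points along the fingers, y is the line along which they close (so a half turn about z gives the same grasp; the last joint's range is limited). The gripper opens to 88 mm and grips with 3 to 60 N. Pads are 20 mm wide; open, the fingers measure 115 mm over their backs; the gripper's body (75 mm by 178 mm) begins 61 mm behind the grasp point.
Start: joints at [1.227, 0.423, 1.63, -0, 1.089, -0.019], TCP at [0.199, 0.592, 0.223] pointing down, gripper open.
Joint ranges: [-3, 3], [-0.9, 2.11], [0.09, 2.58], [-1.31, 4.45], [0.11, 2.69], [-2.54, 2.54]. Speed limits (rad/s): [2.39, 2.39, 3.01, 3.14, 3.14, 3.14].

## Interface

Orientations are given as a unit quaternion [x, y, z, w].
In Python, from station import bot, imaging, sign_off gives the robot as it stands.
- The arm moves only by the tool arm_command, never from a script. Its argument "series" is a list of rows, each a list of 3 entries, a list of its own where there are three numbers: the opening, from -1 (shut) to 1 (fully open), then the shift along the tool's x, y, z in cm, then the turn, a rotation vector about the tool's x, y, z in rad. In form: [[hand, [tx, ty, tz], [ax, ay, az]], ...]. A call has 1 to 12 rows; each row shifts and turns the commanded pose from where the row before left it, along the tool's axes as they then stand; what a row does not reach is not made up. A row lasts 1/12 s, in which the tool goes at most 41.7 mm and 7.16 degrees, less where a joint would pass 70% of its speed; a pose out of reach is approached as far as the arm can. A call is refused whole if a number of a shift passes 4.17 or a number of a turn 0.125, either way. A call with a gripper value outside its range is refused whole. The fingers move at their own pace and stop on an object; the grip force is fixed at half the most. Time passes only in rows, so rows that do not move let the fingers close. It gives the time, the measured TCP pose, the force, the opening and the grip force at its end, in the units of the state.
- bot.state(): the state, without advancing time (a new reading comes with each control period).
- imaging.read_camera(name): name is "scene" or "side" or "wrist"; returns a dict with "pixels" (400x640x3 uint8, red, green, blue), "range_z" (400x640 float32, m along the optical axis (not along the pixel's ray), 0 where there is no reading), "fx", "fy", "cx", "cy" (pixels), "k1" (the pictures are not rectified: a ray, as slopes to the right and down, at radius r is drawn at 1 + k1 r^2 times it, then the intrinsics apply), "eye" and "rotation" of the camera in the world. Camera axes: x right, y down, z forward; pixel columns grow to the right and rows downward; lengths in m; the calibration is good to about 2 mm. A picture is of the moment at which its call begins.
- sign_off(): hands the job in; it is judged then, once.
The state is a dict: "time": time; "qpos": joint angles; "qd": joint speeds; "effort": joint torques, N m; "position": TCP position; "eef_rot": TCP orientation; "wrist_force": force on the tool from outside, world axes, zero at the start; "wrist_torque": the same for the moment, N m; "width": finger opening in m; "grip_force": force on a finger pad.
Only numpy, scipy, OpenCV 4.12 (cv2) and the standard library are available. Lean on these libraries where they do the work, as an engineer would, in place of code of your own. Each camera call takes 0.05 s, during which the arm holds its last target. There are 200 camera calls.

## Task

Use the crank to tip the bucket right over so that all four nuts drop into the machine's tray, then swing the bucket back fully upright. After that press the hold-to-run paddle about half way down and finish while still holding it there; never push it to the bottom, which trips the machine, and do not press it while the bucket is tipped. Leave everything else on the bench where it is.

Things in the scene. Friction and masses are not known exactly. Their poses are not given: they have to be found in the camera images.
- machine: Deburring machine, bolted down: green base plate 270 x 190 x 35 mm with an open steel tray (230 x 170 mm outside, rim 115 mm high) and two grey uprights that carry a steel bucket over the tray's one end. Origin on the bench, below the middle of the bucket's pivot axis. Its x axis runs from the bucket along the tray, y is along the pivot axis (the crank is on the -y side), z up.
- tray (a point): Centre of the tray's inner floor, 55 mm above the bench, 85 mm along the machine's x from the pivot axis; inside 222 x 162 mm, walls 60 mm high. Axes as the machine's.
- bucket (a joint): Angle of the bucket about its pivot, rad. 0 = upright against its stop (as at the start); grows as it tips towards the machine's +x, over the tray; 2.2 = tipped right over, against the other stop. Balanced and stiff (0.1 N m of friction, about 1.5 N at the crank grip), so it stays where it is left; the nuts slide out only late in the swing.
- mouth (a point): Centre of the bucket's mouth. The bucket is an open round steel pot, 80 mm across at the bottom, 116 mm at the rim, 90 mm high, wall 4 mm, pivoted at half height, 210 mm above the bench; this point is 45 mm above the pivot axis when upright. A flat crank arm on its -y side turns with it. Its z axis points out of the mouth.
- pivot (a point): Point on the bucket's pivot axis, 210 mm above the bench and 143 mm to the machine's -y side: the centre of the circle on which crank_grip moves. Axes as the machine's.
- crank_grip (a point): Middle of the black crank grip: a round bar 14 mm thick, 70 mm long, parallel to the pivot axis, sticking out freely to the machine's -y side. It runs on a circle of 80 mm radius about pivot: at joint 0 it is 71 mm to the machine's -x side of the pivot and 36 mm above it, at 1.1 straight above, at 2.2 71 mm to the +x side and 36 mm above. It can turn between the fingers.
- runbox: Hold-to-run switch, bolted down: a dark steel plate 190 x 100 x 16 mm with a grey block at its +x end on which a flat aluminium paddle is hinged. Origin on the bench under the plate's centre; the paddle runs from the hinge (70 mm to +x, 98 mm high, along y) towards -x.
- paddle (a joint): Angle of the paddle, rad. 0 = released (the free end slopes up), 0.42 = pressed down to its bottom stop; about 0.21 is half way. A spring pushes it up: at the pad it takes about 2.5 N to start, 5 N half way and 8 N at the bottom.
- pad (a point): Middle of the top face of the round black rubber pad (48 mm across) at the paddle's free end, 115 mm from the hinge; press down here. Released it is about 138 mm above the bench, half way about 115 mm, at the bottom about 90 mm.
- nut0: one of four plain steel hexagon nuts, 24 mm across the flats, 13 mm thick, in the bucket at the start; origin at the centre of one face
- nut1: one of four plain steel hexagon nuts, 24 mm across the flats, 13 mm thick, in the bucket at the start; origin at the centre of one face
- nut2: one of four plain steel hexagon nuts, 24 mm across the flats, 13 mm thick, in the bucket at the start; origin at the centre of one face
- nut3: one of four plain steel hexagon nuts, 24 mm across the flats, 13 mm thick, in the bucket at the start; origin at the centre of one face
- socket: bystander: plain steel socket, upright cylinder 26 mm across, 45 mm high; stands beside the machine; origin at the centre of its underside; loose, leave it alone
- jar: bystander: jar 60 mm across, 60 mm high; stands behind the paddle switch; origin at the centre of its underside; loose, leave it alone
- tin: bystander: flat steel tin 66 mm across, 40 mm high; stands between the robot and the machines; origin at the centre of its underside; loose, leave it alone
- wrench: bystander: 190 mm steel wrench lying on the left of the bench; origin at a point on its underside, between its ends; loose, leave it alone
- oil: bystander: grey oil bottle 64 mm across, 170 mm high; origin at the centre of its underside; loose, leave it alone
- mug: bystander: white mug 80 mm across, 90 mm high; origin at the centre of its underside; loose, leave it alone
- driver: bystander: 200 mm screwdriver lying on the bench; origin at a point on its underside, between its ends; loose, leave it alone
Things that resemble listed ones, but are neither listed nor needed, are in the scene too. Leave any pink look-alike of the runbox alone.

How it is judged:
On the way, in this order (a step that is already met when the one before it is completed fails the run):
1. the bucket is tipped well over and all four nuts lie in the tray (value of joint bucket above 1.4 rad and x of nut0 in the frame of tray between -0.115 and 0.115 m and y of nut0 in the frame of tray between -0.085 and 0.085 m and z of nut0 in the frame of tray between -0.01 and 0.05 m and x of nut1 in the frame of tray between -0.115 and 0.115 m and y of nut1 in the frame of tray between -0.085 and 0.085 m and z of nut1 in the frame of tray between -0.01 and 0.05 m and x of nut2 in the frame of tray between -0.115 and 0.115 m and y of nut2 in the frame of tray between -0.085 and 0.085 m and z of nut2 in the frame of tray between -0.01 and 0.05 m and x of nut3 in the frame of tray between -0.115 and 0.115 m and y of nut3 in the frame of tray between -0.085 and 0.085 m and z of nut3 in the frame of tray between -0.01 and 0.05 m), for 0.2 s.
2. the bucket is back upright, the nuts still in the tray (value of joint bucket below 0.12 rad and x of nut0 in the frame of tray between -0.115 and 0.115 m and y of nut0 in the frame of tray between -0.085 and 0.085 m and z of nut0 in the frame of tray between -0.01 and 0.05 m and x of nut1 in the frame of tray between -0.115 and 0.115 m and y of nut1 in the frame of tray between -0.085 and 0.085 m and z of nut1 in the frame of tray between -0.01 and 0.05 m and x of nut2 in the frame of tray between -0.115 and 0.115 m and y of nut2 in the frame of tray between -0.085 and 0.085 m and z of nut2 in the frame of tray between -0.01 and 0.05 m and x of nut3 in the frame of tray between -0.115 and 0.115 m and y of nut3 in the frame of tray between -0.085 and 0.085 m and z of nut3 in the frame of tray between -0.01 and 0.05 m), for 0.2 s.
At the end, for the whole second after the job is handed in: The robot is still pressing the paddle and holds it about half way (0.13 to 0.29 rad of 0.42), with more than 2 N of its own; the bucket is upright (within 0.12 rad of its stop) and all four nuts lie at rest in the tray (all of step 2 and value of joint paddle between 0.13 and 0.29 rad and contact force between any of the fingers, the arm and runbox above 2 N and linear speed of each of nut0, nut1, nut2, nut3 below 0.05 m/s); the arm keeps its last pose, push and grip.
It fails at once if the paddle is pushed to its bottom stop (beyond 0.38 rad) (value of joint paddle above 0.38 rad).
It fails at once if the paddle is pressed while the bucket is tipped (value of joint paddle above 0.1 rad and value of joint bucket above 0.3 rad).
It fails at once if a bystander is moved more than 30 mm (distance of any of socket, jar, tin, wrench, oil, mug, driver from where it was at the start of the episode above 0.03 m).
It also fails if it takes over 64 s, if anything falls off the work surface, if the arm or the gripper's body presses on something with over 40 N, if the wrist force passes 120 N, or if a joint passes its speed limit or range.

## Working session

There is one attempt and no reset: what is moved stays moved. The work goes in short steps, Python scripts to look and compute and a tool call to move; the robot and the scene stay as the last step left them, time stands still between calls to the robot, and variables do not carry over. Pictures are saved under pics/ and viewed, at most 10 in all, crops included, and the job is handed in when it is done.

Besides the shell and the picture viewer there is one more tool, called after "Call:" by a JSON object that holds its "api" and its "payload", one argument or row to a line. arm_command: Moves the arm, as the interface text tells. Its arguments: {"type":"object","properties":{"series":{"type":"array","items":{"type":"array"}}},"required":["series"]}

```bash
mkdir -p pics; ls
cat > h.py <<'E'
import numpy as np,cv2
from station import bot,imaging,sign_off
def cam(n):
    c=imaging.read_camera(n);return c
def pts(c):
    h,w=c["range_z"].shape
    u,v=np.meshgrid(np.arange(w),np.arange(h))
    K=np.array([[c["fx"],0,c["cx"]],[0,c["fy"],c["cy"]],[0,0,1.]])
    p=np.stack([u,v],-1).reshape(-1,1,2).astype(float)
    r=cv2.undistortPoints(p,K,np.array([c["k1"],0,0,0.])).reshape(h,w,2)
    z=c["range_z"]
    P=np.dstack([r*z[...,None],z])
    W=P@np.array(c["rotation"]).T+np.array(c["eye"])
    W[z==0]=np.nan
    return W
def save(c,n): cv2.imwrite("pics/"+n,c["pixels"][:,:,::-1])
E
python3 - <<'E'
from h import *
s=bot.state();print(s,bot.pinch_z)
for n in("scene","side"):
    c=cam(n);save(c,n+".png");np.savez(n+".npz",W=pts(c),px=c["pixels"]);print(n,c["eye"],c["rotation"],c["fx"])
E
```

```text
pics
{'time': 0.0, 'qpos': array([ 1.22702128e+00,  4.23860112e-01,  1.63068346e+00,  2.96359318e-05,
        1.08858378e+00, -1.89802702e-02]), 'qd': array([ 0.00098658,  0.00140592,  0.00108673,  0.00023219, -0.00171168,
       -0.00049552]), 'effort': array([-2.44815337e-04, -5.44622862e+01, -2.73673064e+01,  6.43524248e-02,
        2.25731445e-02, -1.01015480e-04]), 'position': array([0.19921651, 0.59181738, 0.22189223]), 'eef_rot': array([ 1.61691258e-01,  9.86841096e-01, -7.52392276e-04, -1.51325471e-04]), 'wrist_force': array([0.14643258, 0.732716  , 0.98569282]), 'wrist_torque': array([ 0.0143773 , -0.01047746, -0.00172609]), 'grip_force': 0.0, 'width': 0.08773835079174151} 0.0187Traceback (most recent call last):
  File "<stdin>", line 4, in <module>
  File "h.py", line 13, in pts
    W=P@np.array(c["rotation"]).T+np.array(c["eye"])
      ~^~~~~~~~~~~~~~~~~~~~~~~~~~
ValueError: matmul: Input operand 1 has a mismatch in its core dimension 0, with gufunc signature (n?,k),(k,m?)->(n?,m?) (size 4 is different from 3)
```

Rotation is a quaternion.

```bash
sed -i 's/np.array(c\["rotation"\])/R.from_quat(c["rotation"]).as_matrix()/; 1a from scipy.spatial.transform import Rotation as R' h.py
python3 - <<'E'
from h import *
for n in("scene","side"):
    c=cam(n);save(c,n+".png");np.savez(n+".npz",W=pts(c),px=c["pixels"]);print(n,c["eye"],c["rotation"],c["fx"])
    print(np.nanpercentile(pts(c)[...,2],[1,10,50,90]))
E
```

```text
scene [1.10164791 0.29931763 1.04463516] [ 0.45760841  0.83208511 -0.27141836 -0.15671943] 398.6131690634019
[-7.56864958e-01 -7.48151156e-01  6.15247774e-04  1.34778015e-01]
side [0.24415752 1.09489658 1.03760208] [-0.12441284  0.88795169 -0.43875231  0.0596628 ] 440.6505880723354
[-7.58765775e-01 -7.47876608e-01  6.26170160e-04  5.99252190e-01]
```

View pics/scene.png

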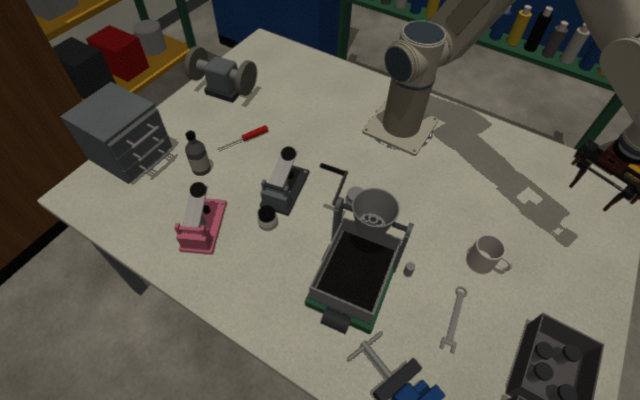

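View pics/side.png

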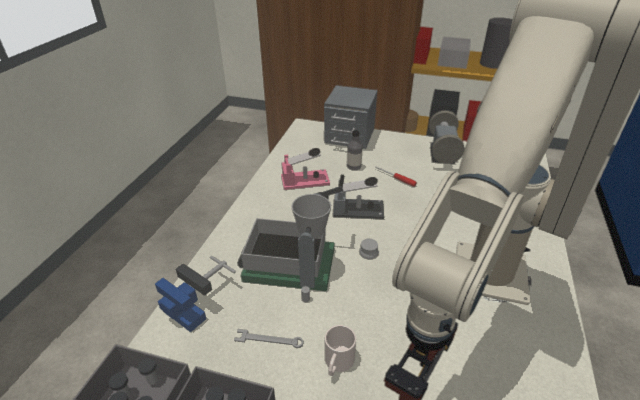

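The scene view shows the machine around (360,260), the bucket at (375,205), the black crank grip at (333,168), the grey runbox at (285,185) with its pad at (288,153), and the pink decoy at (200,225). The tin is partly hidden behind the bucket at about (355,195); in the side view it is at (369,248), with the grip at (330,192) and the pad at (371,182).

Run:
```python
from h import *
for n,g,pd in(("scene",(318,160,347,176),(278,145,298,163)),("side",(317,184,345,200),(362,175,380,190))):
    d=np.load(n+".npz");W=d["W"];px=d["px"].astype(int)
    r,gg,b=px[...,0],px[...,1],px[...,2]
    m=(gg>r*1.3+5)&(gg>b*1.15)&(abs(W[...,2]-.035)<.006)&(W[...,0]<1)
    P=W[m];
    rect=cv2.minAreaRect(P[:,:2].astype(np.float32)*1000);print(n,"green",len(P),rect,P[:,2].mean());print(cv2.boxPoints(rect).round())
    m=(abs(W[...,2]-.255)<.006)&(W[...,0]<.9)&(W[...,0]>.2)&(abs(W[...,1])<.45)
    P=W[m];print("z.255",len(P),cv2.minEnclosingCircle(P[:,:2].astype(np.float32)*1000))
    for nm,(a,t,c,e) in(("grip",g),("pad",pd)):
        w=W[t:e,a:c];k=px[t:e,a:c].max(-1)<60
        for z0 in((.2,.3),) if nm=="grip" else ((.12,.16),):
            q=w[k&(w[...,2]>z0[0])&(w[...,2]<z0[1])]
            print(nm,len(q),q.mean(0),q.min(0),q.max(0),cv2.minAreaRect(q[:,:2].astype(np.float32)*1000))
    m=(abs(W[...,2]-.016)<.005)&(px.max(-1)<110)&(W[...,0]<.8)&(W[...,0]>.2)&(W[...,1]<.1)
    P=W[m];print("plate",len(P))
    lab=cv2.connectedComponentsWithStats(m.astype(np.uint8))
    for i in range(1,lab[0]):
        if lab[2][i,4]>60:
            Q=W[lab[1]==i];print(lab[3][i],cv2.minAreaRect(Q[:,:2].astype(np.float32)*1000))
d=np.load("side.npz");W=d["W"];print("tin",W[245,369],W[254,369],W[243,360],W[243,378]); print("sock",W[294,306])
d=np.load("scene.npz");W=d["W"];print("jar",W[212,266],"sock",W[265,409],"paddle",[W[v,u] for u,v in((285,160),(281,168),(277,176),(272,182))])
```

```text
scene green 434 ((670.5300903320312, 155.6410369873047), (187.35716247558594, 184.07162475585938), 7.535306930541992) 0.03541177719849158
[[566. 235.]
 [590.  52.]
 [775.  77.]
 [751. 259.]]
z.255 443 ((536.16845703125, 73.3653564453125), 124.73174285888672)
grip 119 [ 0.50472472 -0.00687897  0.25231068] [ 0.49566873 -0.04520966  0.24585073] [0.51421314 0.02808058 0.25797548] ((504.3153076171875, -8.983985900878906), (12.852168083190918, 73.19866180419922), 6.348308563232422)
pad 153 [ 0.43890349 -0.20100352  0.13883011] [ 0.4176804  -0.22380278  0.1297133 ] [ 0.46025024 -0.18051526  0.14744089] ((438.7861328125, -201.5919647216797), (42.35309982299805, 42.18843460083008), 10.066740989685059)
plate 1297
[30.73142857 83.16571429] ((593.5179443359375, -1375.9892578125), (290.3631286621094, 18.289562225341797), 0.3116731643676758)
[221.50704225  96.26760563] ((244.3430633544922, -666.8795166015625), (38.32871627807617, 132.13119506835938), 23.27473258972168)
[294.24  185.638] ((471.14654541015625, -172.55979919433594), (194.54806518554688, 61.789527893066406), 15.055339813232422)
[209.7
[... 874 characters left out ...]
3438, -1374.91015625), (39.426082611083984, 244.47425842285156), 89.25032043457031)
[361.97697368 208.68914474] ((475.46929931640625, -190.53579711914062), (186.9510955810547, 107.08671569824219), 11.691791534423828)
tin [0.39250613 0.02498481 0.03743609] [0.38670193 0.04820269 0.01948707] [ 4.29934405e-01 -1.67490723e-02 -3.72526401e-04] [ 0.37064641 -0.03758659 -0.00371254]
sock [0.52908936 0.28083621 0.03646226]
jar [ 0.61227379 -0.16517907  0.06183175] sock [0.53416977 0.26549189 0.04589391] paddle [array([ 0.45905338, -0.19899514,  0.12743729]), array([ 0.48458097, -0.19673632,  0.11646474]), array([ 0.51378575, -0.19125972,  0.1117431 ]), array([ 0.53780005, -0.19288013,  0.10707803])]
```

The machine yaw is about 7°. The grip centre is at about (0.504,-0.008,0.246), the pivot at (0.575,0,0.21) and the pad at (0.438,-0.200,0.138). First I lift and turn so that tool y lies along machine x.

Call:
{"api": "arm_command", "payload": {
  "series": [
    [1,[0,0,-2],[0,0,0.125]],
    [1,[0,0,-2],[0,0,0.125]],
    [1,[0,0,-2],[0,0,0.125]],
    [1,[0,0,-2],[0,0,0.125]],
    [1,[0,0,-2],[0,0,0.125]],
    [1,[0,0,-2],[0,0,0.125]],
    [1,[0,0,-2],[0,0,0.125]],
    [1,[0,0,-2],[0,0,0.125]],
    [1,[0,0,-2],[0,0,0.125]]
  ]
}}

```text
time: 0.9
position: [0.1993, 0.592, 0.4033]
eef_rot: [0.665, 0.747, -0.0, 0.0]
wrist_force: [0.4, -0.1, 0.2]
width: 0.0874
grip_force: 0.0
```

Call:
{"api": "arm_command", "payload": {
  "series": [
    [1,[-3.5,1.25,0],[0,0,0]],
    [1,[-3.5,1.25,0],[0,0,0]],
    [1,[-3.5,1.25,0],[0,0,0]],
    [1,[-3.5,1.25,0],[0,0,0]],
    [1,[-3.5,1.25,0],[0,0,0]],
    [1,[-3.5,1.25,0],[0,0,0]],
    [1,[-3.5,1.25,0],[0,0,0]],
    [1,[-3.5,1.25,0],[0,0,0]],
    [1,[-3.5,1.25,0],[0,0,0]],
    [1,[-3.5,1.25,0],[0,0,0]],
    [1,[-3.5,1.25,0],[0,0,0]],
    [1,[-3.5,1.25,0],[0,0,0]]
  ]
}}

```text
time: 1.9
position: [0.3992, 0.1917, 0.4027]
eef_rot: [0.663, 0.749, 0.0, 0.0]
wrist_force: [0.2, 0.0, 0.4]
width: 0.0879
grip_force: 0.0
```

Call:
{"api": "arm_command", "payload": {
  "series": [
    [1,[-3.5,1.25,0],[0,0,0]],
    [1,[-3.5,1.25,0],[0,0,0]],
    [1,[-3.5,1.25,0],[0,0,0]],
    [1,[-3.5,1.25,0],[0,0,0]],
    [1,[-2,1,0],[0,0,0]],
    [1,[0,0,0],[0,0,0]],
    [1,[0,0,0],[0,0,0]]
  ]
}}

```text
time: 2.48
position: [0.4779, 0.0411, 0.4022]
eef_rot: [0.664, 0.748, -0.0, -0.0]
wrist_force: [-0.4, 0.2, -0.3]
width: 0.088
grip_force: 0.0
```

```bash
cat >> h.py <<'E'
def to_tool(target):
    s=bot.state();M=R.from_quat(s["eef_rot"]).as_matrix()
    print("pos",s["position"].round(4),"tool xyz cm",(M.T@(np.array(target)-s["position"])*100).round(2),"yang deg",np.degrees(np.arctan2(M[1,1],M[0,1])).round(2),"zax",M[:,2].round(3),"F",s["wrist_force"].round(1),"w",s["width"].round(4),s["grip_force"],"t",s["time"])
E
python3 - <<'E'
from h import *
c=cam("wrist");save(c,"w1.png");W=pts(c);px=c["pixels"]
m=(W[...,2]>.235)&(W[...,2]<.262)&(px.max(-1)<70)&(abs(W[...,0]-.504)<.05)&(abs(W[...,1]+.008)<.06)
P=W[m];print(len(P),cv2.minAreaRect(P[:,:2].astype(np.float32)*1000) if len(P) else 0, P.max(0),P.min(0))
to_tool([.5043,-.009,.30])
E
```

```text
1131 ((518.5499267578125, -6.396869659423828), (52.37940216064453, 75.37899017333984), 7.907313823699951) [0.53966862 0.03334335 0.25794915] [ 0.48768875 -0.04541803  0.23500706]Traceback (most recent call last):
  File "<stdin>", line 5, in <module>
  File "h.py", line 20, in to_tool
    print("pos",s["position"].round(4),"tool xyz cm",(M.T@(np.array(target)-s["position"])*100).round(2),"yang deg",np.degrees(np.arctan2(M[1,1],M[0,1])).round(2),"zax",M[:,2].round(3),"F",s["wrist_force"].round(1),"w",s["width"].round(4),s["grip_force"],"t",s["time"])
                                                                                                                                                                                                                           ^^^^^^^^^^^^^^^^
AttributeError: 'float' object has no attribute 'round'
```

View pics/w1.png

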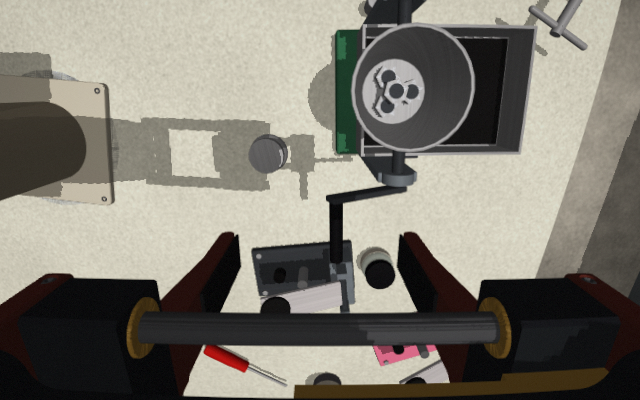

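The wrist view shows the bucket with the nuts at (393,92) and the grip bar running vertically from (336,200) to (336,265), so the yaw is aligned. I'll fit the bar more exactly.

```bash
sed -i 's/s\["width"\].round(4)/s["width"]/' h.py
python3 - <<'E'
from h import *
c=cam("wrist");W=pts(c);px=c["pixels"]
w=W[195:268,326:346];m=(w[...,2]>.235)&(w[...,2]<.262)&(px[195:268,326:346].max(-1)<45)
P=w[m];print(len(P),cv2.minAreaRect(P[:,:2].astype(np.float32)*1000),P[:,2].max())
to_tool([.5043,-.009,.30])
# bucket rim
m=(abs(W[...,2]-.255)<.004)&(np.hypot(W[...,0]-.557,W[...,1]-.142)<.075)
P=W[m];print(len(P),cv2.minEnclosingCircle(P[:,:2].astype(np.float32)*1000))
E
```

```text
915 ((501.83868408203125, -8.26498031616211), (18.873212814331055, 75.03685760498047), 6.534238815307617) 0.25854295859791093
pos [0.4773 0.0424 0.4024] tool xyz cm [-5.43  2.06 10.24] yang deg 6.94 zax [-0.001  0.    -1.   ] F [ 0.7  0.3 -0.3] w 0.08773452746016178 0.0 t 2.5833
2092 ((553.9541015625, 140.18605041503906), 57.917903900146484)
```

Call:
{"api": "arm_command", "payload": {
  "series": [
    [1,[-2.8,0.9,0],[0,0,0]],
    [1,[-2.8,0.9,0],[0,0,0]],
    [1,[0,0,3],[0,0,0]],
    [1,[0,0,3],[0,0,0]],
    [1,[0,0,3],[0,0,0]],
    [1,[0,0,3],[0,0,0]],
    [1,[0,0,3],[0,0,0]],
    [1,[0,0,2],[0,0,0]],
    [1,[0,0,0.5],[0,0,0]],
    [1,[0,0,0],[0,0,0]],
    [1,[0,0,0],[0,0,0]]
  ]
}}

```text
time: 3.5
position: [0.503, -0.0108, 0.2286]
eef_rot: [0.663, 0.749, 0.0, 0.0]
wrist_force: [0.6, -0.2, -0.8]
width: 0.0879
grip_force: 0.0
```

Call:
{"api": "arm_command", "payload": {
  "series": [
    [-0.6,[0,0,0],[0,0,0]],
    [-0.6,[0,0,0],[0,0,0]],
    [-0.6,[0,0,0],[0,0,0]],
    [-0.6,[0,0,0],[0,0,0]],
    [-0.6,[0,0,0],[0,0,0]],
    [-0.6,[0,0,0],[0,0,0]],
    [-0.6,[0,0,0],[0,0,0]],
    [-0.6,[0,0,0],[0,0,0]]
  ]
}}

```text
time: 4.17
position: [0.5025, -0.0116, 0.2277]
eef_rot: [0.663, 0.749, 0.0, 0.0]
wrist_force: [0.2, 0.5, -0.2]
width: 0.0381
grip_force: 0.0
```

Call:
{"api": "arm_command", "payload": {
  "series": [
    [-1,[0,0,0],[0,0,0]],
    [-1,[0,0,0],[0,0,0]],
    [-1,[0,0,0],[0,0,0]],
    [-1,[0,0,0],[0,0,0]],
    [-1,[0,0,0],[0,0,0]],
    [-1,[0,0,0],[0,0,0]]
  ]
}}

```text
time: 4.67
position: [0.5026, -0.0115, 0.2277]
eef_rot: [0.663, 0.749, 0.0, 0.0]
wrist_force: [-0.1, -0.2, -1.4]
width: 0.0134
grip_force: 30.0
```

```bash
python3 -c "
import numpy as np
t=np.linspace(0,2.2,34);x=-8*np.sin(1.1-t);z=8*np.cos(1.1-t)
print([[float(a),float(-b)] for a,b in zip(np.diff(x).round(2),np.diff(z).round(2))])"
```

```text
[[0.26, -0.47], [0.29, -0.45], [0.32, -0.43], [0.35, -0.41], [0.37, -0.38], [0.4, -0.36], [0.42, -0.33], [0.44, -0.3], [0.46, -0.27], [0.48, -0.24], [0.49, -0.21], [0.5, -0.17], [0.51, -0.14], [0.52, -0.11], [0.53, -0.07], [0.53, -0.04], [0.53, -0.0], [0.53, 0.04], [0.53, 0.07], [0.52, 0.11], [0.51, 0.14], [0.5, 0.17], [0.49, 0.21], [0.48, 0.24], [0.46, 0.27], [0.44, 0.3], [0.42, 0.33], [0.4, 0.36], [0.37, 0.38], [0.35, 0.41], [0.32, 0.43], [0.29, 0.45], [0.26, 0.47]]
```

Call:
{"api": "arm_command", "payload": {
  "series": [
    [-1,[0,0.26,-0.47],[0,0,0]],
    [-1,[0,0.29,-0.45],[0,0,0]],
    [-1,[0,0.32,-0.43],[0,0,0]],
    [-1,[0,0.35,-0.41],[0,0,0]],
    [-1,[0,0.37,-0.38],[0,0,0]],
    [-1,[0,0.4,-0.36],[0,0,0]]
  ]
}}

```text
time: 5.17
position: [0.5202, -0.0091, 0.2529]
eef_rot: [0.663, 0.749, -0.002, -0.002]
wrist_force: [-10.8, -1.4, 5.2]
width: 0.0132
grip_force: 30.0
```

Call:
{"api": "arm_command", "payload": {
  "series": [
    [-1,[0,0.42,-0.33],[0,0,0]],
    [-1,[0,0.44,-0.3],[0,0,0]],
    [-1,[0,0.46,-0.27],[0,0,0]],
    [-1,[0,0.48,-0.24],[0,0,0]],
    [-1,[0,0.49,-0.21],[0,0,0]],
    [-1,[0,0.5,-0.17],[0,0,0]]
  ]
}}

```text
time: 5.67
position: [0.5492, -0.0059, 0.2701]
eef_rot: [0.663, 0.749, -0.001, -0.0]
wrist_force: [-8.9, -2.1, 12.7]
width: 0.0136
grip_force: 30.0
```

Call:
{"api": "arm_command", "payload": {
  "series": [
    [-1,[0,0.51,-0.14],[0,0,0]],
    [-1,[0,0.52,-0.11],[0,0,0]],
    [-1,[0,0.53,-0.07],[0,0,0]],
    [-1,[0,0.53,-0.04],[0,0,0]],
    [-1,[0,0.53,0],[0,0,0]]
  ]
}}

```text
time: 6.08
position: [0.5765, -0.0029, 0.2736]
eef_rot: [0.663, 0.749, 0.0, 0.001]
wrist_force: [-5.3, -1.6, 5.3]
width: 0.0131
grip_force: 30.1
```

Forces are modest; carry on over the top.

Call:
{"api": "arm_command", "payload": {
  "series": [
    [-1,[0,0.53,0.04],[0,0,0]],
    [-1,[0,0.53,0.07],[0,0,0]],
    [-1,[0,0.52,0.11],[0,0,0]],
    [-1,[0,0.51,0.14],[0,0,0]],
    [-1,[0,0.5,0.17],[0,0,0]],
    [-1,[0,0.49,0.21],[0,0,0]],
    [-1,[0,0.48,0.24],[0,0,0]],
    [-1,[0,0.46,0.27],[0,0,0]]
  ]
}}

```text
time: 6.75
position: [0.6167, 0.0019, 0.2607]
eef_rot: [0.663, 0.749, 0.0, 0.001]
wrist_force: [-3.9, -2.9, 4.8]
width: 0.013
grip_force: 30.0
```

Call:
{"api": "arm_command", "payload": {
  "series": [
    [-1,[0,0.44,0.3],[0,0,0]],
    [-1,[0,0.42,0.33],[0,0,0]],
    [-1,[0,0.4,0.36],[0,0,0]],
    [-1,[0,0.37,0.38],[0,0,0]],
    [-1,[0,0.35,0.41],[0,0,0]],
    [-1,[0,0.32,0.43],[0,0,0]],
    [-1,[0,0.29,0.45],[0,0,0]],
    [-1,[0,0.26,0.47],[0,0,0]],
    [-1,[0,0,0],[0,0,0]],
    [-1,[0,0,0],[0,0,0]]
  ]
}}

```text
time: 7.58
position: [0.6443, 0.0055, 0.2278]
eef_rot: [0.663, 0.749, -0.0, 0.0]
wrist_force: [-3.8, -2.7, 6.8]
width: 0.0132
grip_force: 30.0
```

Run:
```python
from h import *
c=cam("scene");W=pts(c)
im=c["pixels"][140:340,250:450,::-1];cv2.imwrite("pics/s2.png",cv2.convertScaleAbs(cv2.resize(im,(600,600),interpolation=cv2.INTER_CUBIC),alpha=1.8,beta=15))
to_tool([.5,0,.2])
```

```text
pos [0.6443 0.0055 0.2278] tool xyz cm [  1.19 -14.39   2.78] yang deg 6.94 zax [ 0. -0. -1.] F [-3.6 -3.7  6.6] w 0.012923974725646614 30.0224769115448 t 7.6333
```

View pics/s2.png

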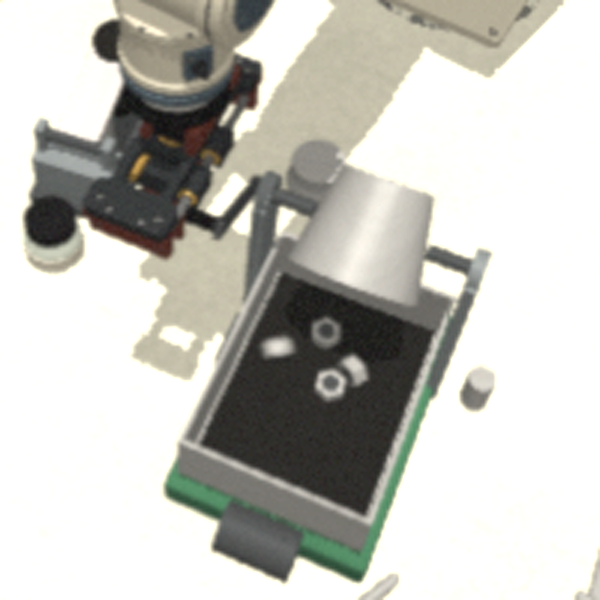

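The bucket is tipped over and all four nuts lie in the tray, at (278,347), (326,332), (353,370) and (330,383). Now I swing back.

Call:
{"api": "arm_command", "payload": {
  "series": [
    [-1,[0,-0.26,-0.47],[0,0,0]],
    [-1,[0,-0.29,-0.45],[0,0,0]],
    [-1,[0,-0.32,-0.43],[0,0,0]],
    [-1,[0,-0.35,-0.41],[0,0,0]],
    [-1,[0,-0.37,-0.38],[0,0,0]],
    [-1,[0,-0.4,-0.36],[0,0,0]],
    [-1,[0,-0.42,-0.33],[0,0,0]],
    [-1,[0,-0.44,-0.3],[0,0,0]],
    [-1,[0,-0.46,-0.27],[0,0,0]],
    [-1,[0,-0.48,-0.24],[0,0,0]],
    [-1,[0,-0.49,-0.21],[0,0,0]],
    [-1,[0,-0.5,-0.17],[0,0,0]]
  ]
}}

```text
time: 8.63
position: [0.6012, -0.0003, 0.271]
eef_rot: [0.663, 0.749, 0.004, 0.005]
wrist_force: [8.5, -2.5, 7.8]
width: 0.0134
grip_force: 30.0
```

Call:
{"api": "arm_command", "payload": {
  "series": [
    [-1,[0,-0.51,-0.14],[0,0,0]],
    [-1,[0,-0.52,-0.11],[0,0,0]],
    [-1,[0,-0.53,-0.07],[0,0,0]],
    [-1,[0,-0.53,-0.04],[0,0,0]],
    [-1,[0,-0.53,0],[0,0,0]],
    [-1,[0,-0.53,0.04],[0,0,0]],
    [-1,[0,-0.53,0.07],[0,0,0]],
    [-1,[0,-0.52,0.11],[0,0,0]],
    [-1,[0,-0.51,0.14],[0,0,0]],
    [-1,[0,-0.5,0.17],[0,0,0]],
    [-1,[0,-0.49,0.21],[0,0,0]],
    [-1,[0,-0.48,0.24],[0,0,0]]
  ]
}}

```text
time: 9.63
position: [0.5374, -0.0078, 0.2629]
eef_rot: [0.663, 0.749, 0.002, 0.002]
wrist_force: [5.2, -4.2, 1.4]
width: 0.0133
grip_force: 30.0
```

Call:
{"api": "arm_command", "payload": {
  "series": [
    [-1,[0,-0.46,0.27],[0,0,0]],
    [-1,[0,-0.44,0.3],[0,0,0]],
    [-1,[0,-0.42,0.33],[0,0,0]],
    [-1,[0,-0.4,0.36],[0,0,0]],
    [-1,[0,-0.37,0.38],[0,0,0]],
    [-1,[0,-0.35,0.41],[0,0,0]],
    [-1,[0,-0.32,0.43],[0,0,0]],
    [-1,[0,-0.29,0.45],[0,0,0]],
    [-1,[0,-0.26,0.47],[0,0,0]],
    [-1,[0,-0.1,0.25],[0,0,0]],
    [-1,[0,0,0],[0,0,0]],
    [-1,[0,0,0],[0,0,0]]
  ]
}}

```text
time: 10.63
position: [0.5025, -0.0111, 0.2259]
eef_rot: [0.663, 0.749, 0.001, 0.001]
wrist_force: [3.0, 0.5, 7.1]
width: 0.013
grip_force: 30.0
```

Call:
{"api": "arm_command", "payload": {
  "series": [
    [1,[0,0,0],[0,0,0]],
    [1,[0,0,0],[0,0,0]],
    [1,[0,0,0],[0,0,0]],
    [1,[0,0,0],[0,0,0]],
    [1,[0,0,0],[0,0,0]],
    [1,[0,0,0],[0,0,0]],
    [1,[0,0,-1],[0,0,0]],
    [1,[0,0,-3],[0,0,0]],
    [1,[0,0,-3],[0,0,0]],
    [1,[0,0,-3],[0,0,0]],
    [1,[0,0,0],[0,0,0]]
  ]
}}

```text
time: 11.55
position: [0.5045, -0.0117, 0.3318]
eef_rot: [0.663, 0.749, 0.003, 0.004]
wrist_force: [1.5, 0.1, 0.1]
width: 0.0831
grip_force: 0.0
```

Run:
```python
from h import *
c=cam("scene");W=pts(c);px=c["pixels"]
im=px[140:340,250:450,::-1];cv2.imwrite("pics/s3.png",cv2.convertScaleAbs(cv2.resize(im,(600,600),interpolation=cv2.INTER_CUBIC),alpha=1.8,beta=15))
m=(np.hypot(W[...,0]-.554,W[...,1]-.14)<.07)&(abs(W[...,2]-.255)<.012)
P=W[m];A=np.c_[P[:,:2],np.ones(len(P))];print(len(P),"rim plane",np.linalg.lstsq(A,P[:,2],rcond=None)[0],P.mean(0))
a=W[145:165,275:300];k=px[145:165,275:300].max(-1)<60;q=a[k&(a[...,2]>.12)&(a[...,2]<.16)]
print("pad",len(q),q.mean(0),cv2.minAreaRect(q[:,:2].astype(np.float32)*1000) if len(q) else 0)
to_tool([.4378,-.2005,.20])
```

```text
460 rim plane [0.00928784 0.00442829 0.2460396 ] [0.54673382 0.13639836 0.25172158]
pad 153 [ 0.43900707 -0.20104472  0.13860423] ((438.8345031738281, -201.49122619628906), (43.310428619384766, 44.34300994873047), 7.323318004608154)
pos [ 0.5034 -0.0117  0.329 ] tool xyz cm [-17.94  -8.88  12.86] yang deg 6.93 zax [ 0.007 -0.    -1.   ] F [-0.6 -0.9 -1.2] w 0.08641609059823091 0.0 t 11.6
```

View pics/s3.png

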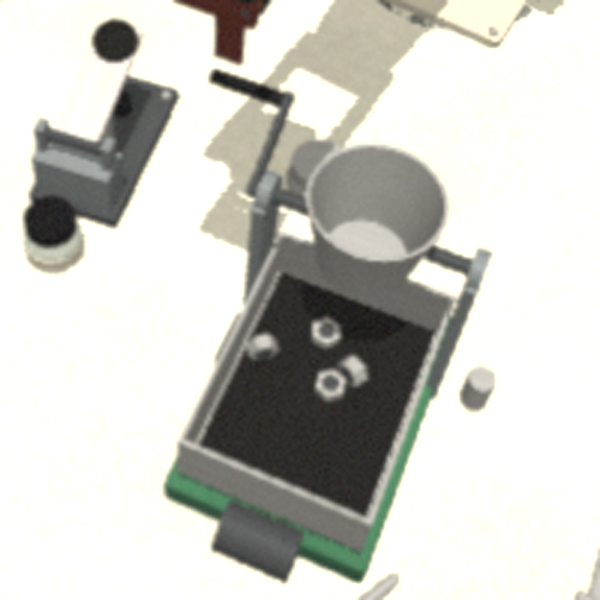

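The bucket is upright, level and empty. The four nuts are in the tray, with one now near the left wall at (263,347). Next is the paddle.

Call:
{"api": "arm_command", "payload": {
  "series": [
    [-1,[-3,-1.5,0],[0,0,0]],
    [-1,[-3,-1.5,0],[0,0,0]],
    [-1,[-3,-1.5,0],[0,0,0]],
    [-1,[-3,-1.5,0],[0,0,0]],
    [-1,[-3,-1.5,0],[0,0,0]],
    [-1,[-2.9,-1.3,0],[0,0,0]],
    [-1,[0,0,3],[0,0,0]],
    [-1,[0,0,3],[0,0,0]],
    [-1,[0,0,3],[0,0,0]],
    [-1,[0,0,3],[0,0,0]],
    [-1,[0,0,0],[0,0,0]],
    [-1,[0,0,0],[0,0,0]]
  ]
}}

```text
time: 12.6
position: [0.4344, -0.1993, 0.2039]
eef_rot: [0.663, 0.749, -0.001, -0.002]
wrist_force: [-0.4, -0.4, 0.1]
width: 0.0115
grip_force: 0.0
```

```bash
python3 -c "
from h import *
to_tool([.438,-.2005,.16])"
```

```text
pos [ 0.4344 -0.1993  0.2039] tool xyz cm [-0.17  0.36  4.39] yang deg 6.92 zax [-0.004  0.002 -1.   ] F [-0.4 -0.4  0.1] w 0.011483066976496318 0.0 t 12.6
```

Call:
{"api": "arm_command", "payload": {
  "series": [
    [-1,[-0.2,0.3,1.5],[0,0,0]],
    [-1,[0,0,1.5],[0,0,0]],
    [-1,[0,0,1.4],[0,0,0]],
    [-1,[0,0,0],[0,0,0]],
    [-1,[0,0,0],[0,0,0]],
    [-1,[0,0,0.5],[0,0,0]],
    [-1,[0,0,0.5],[0,0,0]],
    [-1,[0,0,0.5],[0,0,0]],
    [-1,[0,0,0.5],[0,0,0]],
    [-1,[0,0,0.3],[0,0,0]],
    [-1,[0,0,0],[0,0,0]],
    [-1,[0,0,0],[0,0,0]]
  ]
}}

```text
time: 13.6
position: [0.439, -0.2016, 0.1381]
eef_rot: [0.663, 0.749, -0.0, -0.0]
wrist_force: [-0.4, 0.6, 3.2]
width: 0.0004
grip_force: 1.3
```

Call:
{"api": "arm_command", "payload": {
  "series": [
    [-1,[0,0,0.4],[0,0,0]],
    [-1,[0,0,0.4],[0,0,0]],
    [-1,[0,0,0.4],[0,0,0]],
    [-1,[0,0,0.4],[0,0,0]],
    [-1,[0,0,0.3],[0,0,0]],
    [-1,[0,0,0],[0,0,0]],
    [-1,[0,0,0],[0,0,0]],
    [-1,[0,0,0],[0,0,0]]
  ]
}}

```text
time: 14.27
position: [0.4386, -0.2015, 0.119]
eef_rot: [0.663, 0.749, -0.0, -0.0]
wrist_force: [-3.7, -1.7, 5.1]
width: 0.0004
grip_force: 2.4
```

Run:
```python
from h import *
to_tool([.438,-.2005,.115])
c=cam("scene");W=pts(c);im=c["pixels"][140:340,230:430,::-1];cv2.imwrite("pics/s4.png",cv2.convertScaleAbs(cv2.resize(im,(600,600),interpolation=cv2.INTER_CUBIC),alpha=1.8,beta=15))
a=W[160:190,265:295];P=a[(a[...,2]>.085)&(a[...,2]<.15)&(c["pixels"][160:190,265:295].min(-1)>110)];
o=np.array([.4378,-.2005]);d=np.array([.985,.17]);print(len(P));s=(P[:,:2]-o)@d;k=(s>.02)&(s<.105);print(np.polyfit(s[k],P[k,2],1))
c0=np.load("scene.npz");a=c0["W"][150:190,265:295];P=a[(a[...,2]>.085)&(a[...,2]<.15)&(c0["px"][150:190,265:295].min(-1)>110)];s=(P[:,:2]-o)@d;k=(s>.02)&(s<.105);print(np.polyfit(s[k],P[k,2],1))
```

```text
pos [ 0.4386 -0.2015  0.119 ] tool xyz cm [ 0.11 -0.05  0.4 ] yang deg 6.93 zax [-0.001  0.    -1.   ] F [-3.7 -1.7  5.1] w 0.00039002456132561825 2.43596026673913 t 14.2667
191
[-0.07163393  0.11117185]
[-0.25095331  0.13072785]
```

View pics/s4.png

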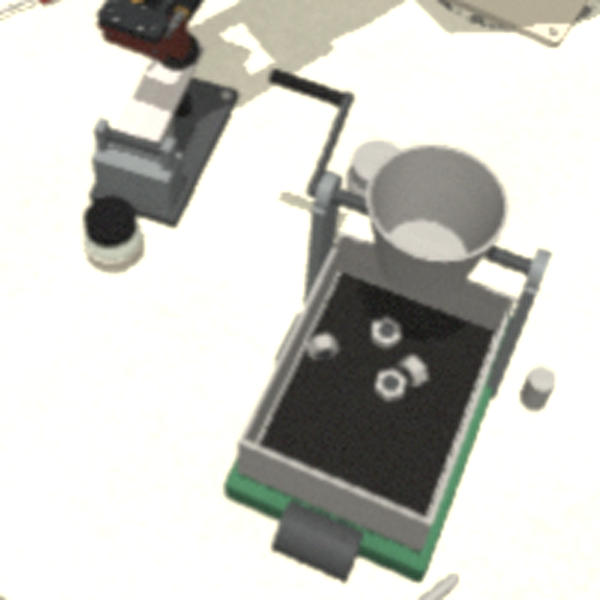

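The finger rests on the pad with the paddle at about 0.18 rad. The bucket is upright and the nuts have not moved. Another 3 mm brings it closer to half way.

Call:
{"api": "arm_command", "payload": {
  "series": [
    [-1,[0,0,0.3],[0,0,0]],
    [-1,[0,0,0],[0,0,0]],
    [-1,[0,0,0],[0,0,0]],
    [-1,[0,0,0],[0,0,0]],
    [-1,[0,0,0],[0,0,0]],
    [-1,[0,0,0],[0,0,0]]
  ]
}}

```text
time: 14.82
position: [0.4388, -0.2015, 0.1163]
eef_rot: [0.663, 0.749, -0.0, -0.0]
wrist_force: [-3.5, 0.0, 5.0]
width: 0.0006
grip_force: 2.6
```

```bash
python3 -c "
from h import *
to_tool([.438,-.2005,.115])
print(sign_off())"
```

```text
pos [ 0.4388 -0.2015  0.1163] tool xyz cm [ 0.11 -0.07  0.13] yang deg 6.93 zax [-0.  0. -1.] F [-3.5  0.   5. ] w 0.0005568495022166018 2.586374336387962 t 14.8167
the job is handed in; nothing more can be done
None
```

I handed the job in at 14.8 s: all four nuts are in the tray, the bucket is back upright, and the arm is holding the paddle about half way (an estimated 0.2 rad, about 5 N); `sign_off` returned no verdict.

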